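# Press the battery pack into the freezer alarm

## Task

Use the red-handled lid lifter to pry up the blue cover of the freezer alarm from the notch under its front edge, and open it right back so that it stays open. Then slide the orange battery pack along its apron into the bay and press it fully home, so that it sits flush with the deck. Leave the cover open and the lifter lying on the table, without shoving or knocking over the pantry goods around.

Things in the scene. Friction and masses are not known exactly. Their poses are not given: they have to be found in the camera images.
- alarm: Freezer power-cut alarm: white/grey housing fixed to the table, 110 (x) by 227 (y), flat deck 45 above the table. Origin on the table straight under the centre of its battery bay; z up, x from the front (robot side) towards the cover's hinge, y along its length. It spans x -55..+55, y -172..+55 (mm).
- bay (a point): Centre of the battery bay's mouth, at deck height (alarm 0, 0, 45). The bay is a rectangular recess, 67 (alarm x) by 83.5 (alarm y), open above, bottomed by the black tray. Starts hidden under the blue cover.
- apron (a point): Middle of the loading apron's deck (alarm 0, -107, 45): a flat strip from y -172 to the bay's edge at y -42, level with the bay's mouth, leading straight into it in +y. Two guide rails, inner faces at x -33.5 and +33.5, 8 wide, 14 high, run from y -172 to -56; both ends open. No rails beside the bay.
- notch (a point): Pry notch: middle of its opening in the alarm's front (-x) face, just under the cover's front edge (alarm -55, 0, 40.5). A slot 60 wide (y -30..+30), 9 high (z 36 up to the closed cover's underside at 45), 15 deep in +x.
- cover (a joint): Opening angle (rad) of the blue cover, a plate 105 (x) by 104 (y -52..+52) by 4 thick, 70 g. 0 closed: underside on the deck (z 45), front edge flush with the front face (x -55). 2.1 fully open, leaning back. Hinge line along alarm y at alarm x +50, z 45. Friction hinge without latch: stays at any angle; about 1.2 N at the front edge lifts it.
- cover_edge (a point): Middle of the lower front edge of the cover, 105 from the hinge line.
- tray (a joint): How far (m) the black tray in the bay is pushed down: 0 = up, its top 8 mm below the deck; 0.006 = bottomed, its top 14 mm below the deck. Held by friction: takes about 8 N to push down and stays where left, so a pack merely laid in stands 5 to 6 mm proud until pressed.
- pack: Orange battery pack with paper label: flat block 64 (x) by 80 (y) by 14 thick, about 140 g. Starts flat on the apron between the rails, axes along the alarm's. Origin: centre of its underside. Fits the bay with about 1.6 mm play each side; slid over the bay's edge it tips nose down, and drops in as its nose meets the bay's far (+y) wall.
- lifter: The lid lifter, lying flat on the open table to the left or right: red handle 90 long, 18 wide, 20 tall, and a thin steel blade 55 long, 20 wide, 3 thick at mid-height of the handle (10 above its underside). x runs along it towards the blade, z up. Origin: on its underside, 25 behind the joint of handle and blade (handle x -65 to +25, blade x +25 to +80), near its centre of mass. About 80 g.
- lifter_tip (a point): Middle of the blade's tip, at lifter x +80, 10 above its underside.
- spoon: Bystander: a wooden spoon 170 long lying flat; origin under its middle.
- spice: Bystander: a small amber spice jar with green cap, 44 across, 85 tall, standing beyond the open (-y) end of the alarm's apron; origin under its centre.
- preserve: Bystander: a green glass preserve jar with brass lid, 72 across, 125 tall, standing before the alarm to the left of the pry notch; origin under its centre.
- can: Bystander: a food can with green label, 66 across, 75 tall, standing before the alarm to the right of the pry notch; origin under its centre.
- cocoa: Bystander: a brown canister with steel lid, 90 across, 140 tall, standing behind and to one side of the alarm; origin under its centre.
- salt: Bystander: a blue salt box 60 x 85 x 130 tall, standing behind and to one side of the alarm; origin under its centre.
There are look-alikes about, which are no part of the job. Several things have the shape of the lifter; the one meant has the colours described above.

How it is judged:
By the outcome, as a careful person would: the job done as asked, in the order asked, and still so for the second after the job is handed in, with the robot touching nothing.
It also fails if it takes over 72 s, if anything falls off the work surface, if the arm or the gripper's body presses on something with over 40 N, if the wrist force passes 120 N, or if a joint passes its speed limit or range.

## Robot

A 6-joint arm with a two-finger parallel gripper is mounted at the origin on the work surface. World frame = base frame: x ahead of the robot, y to its left, z up, the work surface at z = 0. Lengths are in mm, angles in rad, forces in N, time in s.
With the tool pointing down it reaches from about 325 to 750 mm from the base axis. Payload 7.6 kg.
Tool frame: the origin (TCP) lies between the finger pads; the fingertips stand 19 mm ahead of it and the grasp point (between the pads) is the TCP (r.tip_extent is the z of the fingertips in the tool frame, in mm); z points along the fingers, y is the line along which they close (so a half turn about z gives the same grasp; the last joint's range is limited). The gripper opens to 85 mm and grips with 20 to 120 N. Pads are 22 mm wide; open, the fingers measure 114 mm over their backs; the gripper's body (76 mm by 85 mm) begins 54 mm behind the grasp point. The pads swing forward as they close: fully open they stand 13 mm farther back than shut.
Start: joints at [1.124, 0.052, 1.401, -0, 1.689, -0.07], TCP at [193.157, 488.195, 250.323] pointing down, gripper open.
Joint ranges: [-2.9, 2.9], [-0.91, 2.17], [0.12, 2.37], [-1.06, 4.2], [0.26, 2.73], [-2.93, 2.93]. Speed limits (rad/s): [2.57, 2.57, 3.01, 3.14, 3.14, 3.14].

## Interface

Orientations are given as a 3x3 rotation matrix whose columns are the frame's x, y, z axes.
In Python, from station import r gives the robot as it stands. Calls block until the motion is done:
- r.move_ptp(position, orientation): joint-space move of the TCP to a pose.
- r.line_to(position, feed=150, frame=None): straight line of the TCP; frame=None keeps the orientation; feed is the mean speed in mm/s.
- r.goto_joints(angles): joint-space move.
- r.grip(opening, grasp_force=None): finger opening in mm; grasp_force is the grip in N (None keeps the last); returns when the fingers have stopped.
- r.sleep(seconds).
- r.ik(position, orientation): joint angles nearest the present ones, or None.
- r.read_state(): the state.
- r.get_image(name): name is "side" or "top"; returns (picture, depth): 480x640x3 uint8, red, green, blue; 480x640 float32, mm along the optical axis (not along the pixel's ray), 0 where there is no reading.
- r.camera_model(name): a dict with "vertical_fov" (degrees; the focal length in pixels is half the picture's height over the tangent of half this angle, whatever the lens; pixels are square), "cx", "cy" (the principal point, pixels), "k1" (the pictures are not rectified: a ray, as slopes to the right and down, at radius r is drawn at 1 + k1 r^2 times it, then the intrinsics apply), "R" (3x3) and "t" (3): a world point X has camera coordinates R X + t. Camera axes: x right, y down, z forward; pixel columns grow to the right and rows downward; lengths in mm; the calibration is good to about 2 mm. A picture is of the moment at which its call begins. camera_model takes no time and is no camera call.
A pose or a line that the arm cannot do raises r.MotionError and nothing moves.
- r.hand_in(): hands the job in; it is judged then, once.
The state is a dict: "time_s": time; "joints": joint angles; "joint_velocities": joint speeds; "joint_torque": joint torques, N m; "position": TCP position; "tool_rot": TCP orientation; "wrist_force": force on the tool from outside, world axes, zero at the start; "ft_torque": the same for the moment, N m; "width": finger opening in mm; "gripper_force": force on a finger pad.
Only numpy, scipy, OpenCV 4.12 (cv2) and the standard library are available. Lean on these libraries where they do the work, as an engineer would, in place of code of your own. Each camera call takes 0.05 s, during which the arm holds its last target. There are 200 camera calls.

## Working session

There is one attempt and no reset: what is moved stays moved. The work goes in short steps, each a Python script; the robot and the scene stay as the last script left them, time stands still between calls to the robot, and variables do not carry over. Pictures are saved under pics/ and viewed, at most 10 in all, crops included, and the job is handed in when it is done.

```bash
ls; mkdir -p pics; cat > h.py <<'E'
import numpy as np, cv2
from station import r
def snap(n):
    im,d=r.get_image(n); return im,d,r.camera_model(n)
def K(m,h=480):
    f=h/2/np.tan(np.radians(m["vertical_fov"])/2); return f
def world(m,u,v,z):
    f=K(m); d=np.array([(u-m["cx"])/f,(v-m["cy"])/f],float); p=d.copy()
    for _ in range(20): p=d/(1+m["k1"]*(p@p))
    return np.array([p[0],p[1],1])*z
def cloud(m,d):
    f=K(m); v,u=np.mgrid[:480,:640]
    D=np.stack([(u-m["cx"])/f,(v-m["cy"])/f],-1); P=D.copy()
    for _ in range(20): P=D/(1+m["k1"]*(P**2).sum(-1,keepdims=True))
    X=np.concatenate([P,np.ones((480,640,1))],-1)*d[...,None]
    return (X-np.array(m["t"]))@np.array(m["R"])   # R^T (X-t)
def save(im,n): cv2.imwrite('pics/'+n,cv2.cvtColor(im,cv2.COLOR_RGB2BGR))
E
python3 - <<'E'
from h import *
for n in("top","side"):
    im,d,m=snap(n); save(im,n+'0.png'); np.savez('/tmp/'+n,im=im,P=cloud(m,d),d=d); print(m)
print(r.read_state())
E
```

```text
pics
{'vertical_fov': 51.045868705708955, 'cx': 322.06605795197925, 'cy': 242.51032672464171, 'k1': -0.1418438307910483, 'R': array([[-0.10006935, -0.99497628, -0.00288478],
       [-0.97416415,  0.09856532, -0.20319718],
       [ 0.20246071, -0.01752356, -0.97913359]]), 't': array([ -28.23782593,  597.41789988, 1255.07193062])}
{'vertical_fov': 52.50727639607504, 'cx': 314.7584500348671, 'cy': 240.19458489696274, 'k1': -0.13703629903876985, 'R': array([[ 0.72315119, -0.69065962,  0.00645264],
       [-0.40832638, -0.43503337, -0.80250579],
       [ 0.55706546,  0.57769823, -0.59660944]]), 't': array([-475.06847621,  250.40347377,  753.011982  ])}
{'time_s': 0.1, 'joints': array([ 1.12368361e+00,  5.28004641e-02,  1.40166238e+00,  2.17649957e-05,
        1.68864762e+00, -7.03075611e-02]), 'joint_velocities': array([ 0.00098063, -0.00210495, -0.0026699 , -0.00197651,  0.00109136,
        0.00146859]), 'joint_torque': array([ 6.91378937e-04, -3.82576311e+01, -3.60989392e+01, -1.08996419e-04,
        4.71223830e-03,  2.80032808e-06]), 'position': array([193.0369119 , 487.93826724, 249.52289598]), 'tool_rot': array([[-9.29845821e-01,  3.67948764e-01, -6.75735701e-04],
       [ 3.67949362e-01,  9.29844836e-01, -1.35926325e-03],
       [ 1.28190118e-04, -1.51254178e-03, -9.99998848e-01]]), 'wrist_force': array([ 0.35004696,  0.01892139, -0.40536413]), 'ft_torque': array([ 0.00890833, -0.00269179,  0.01155795]), 'gripper_force': 0.0, 'width': 85.43197577302607}
```

View pics/top0.png

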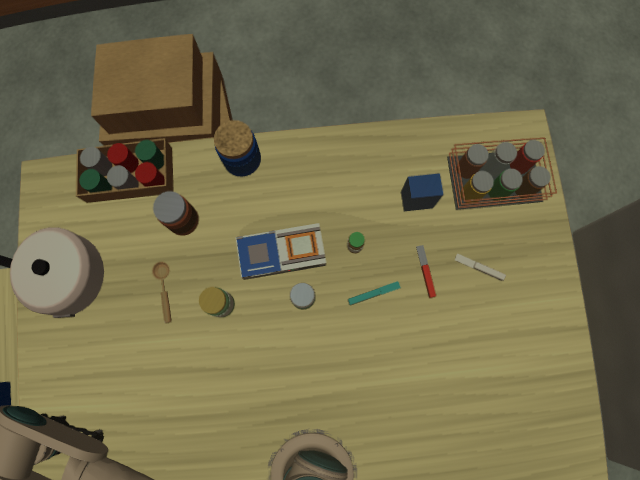

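View pics/side0.png

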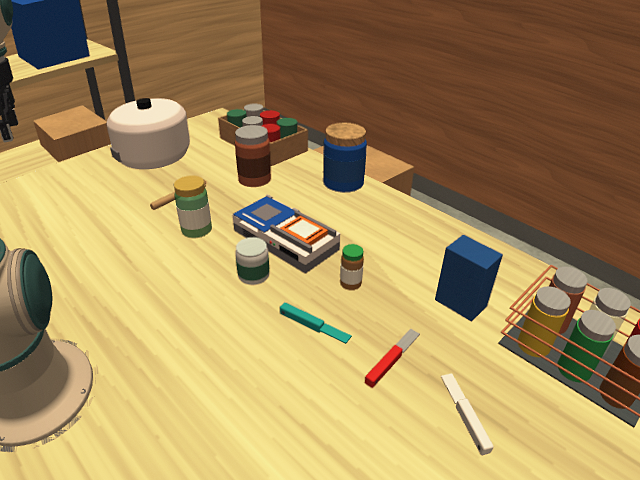

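Candidates for the lifter in the top view are teal (374,293), red handle with steel blade (427,272) and white (480,267), plus the spoon (163,290). I choose the red one. The alarm's cover is at (258,255), the pack at (302,245).

```bash
cat > m.py <<'E'
from h import *
for n in("top","side"):
    z=np.load('/tmp/'+n+'.npz'); im,P=z['im'],z['P']; hsv=cv2.cvtColor(im,cv2.COLOR_RGB2HSV); H,S,V=cv2.split(hsv)
    def rect(name,mask,zmin,zmax,box):
        X=P[mask&(P[...,2]>zmin)&(P[...,2]<zmax)]
        X=X[(X[:,0]>box[0])&(X[:,0]<box[1])&(X[:,1]>box[2])&(X[:,1]<box[3])]
        if len(X)<10: print(n,name,len(X));return
        (c,s,a)=cv2.minAreaRect(X[:,:2].astype(np.float32)); print(n,name,len(X),np.round(c,1),np.round(s,1),round(a,2),'z',np.round(np.percentile(X[:,2],[5,50,95]),1), 'mean',X.mean(0).round(1))
    W=(200,900,-500,500)
    red=((H<6)|(H>174))&(S>150)&(V>70)
    rect('red',red,5,40,(300,800,-400,-100))
    rect('blue',(H>100)&(H<125)&(S>120),40,58,(400,800,-60,250))
    rect('orange',(H>3)&(H<16)&(S>150),50,68,W)
    rect('teal',(H>75)&(H<95)&(S>100),5,40,(300,800,-400,0))
    if n=='top':
        for nm,u,v in [('blade',421,254),('tipend',419,247),('redend',433,296),('joint',425,266),('can',302,293),('pres',212,300),('spice',356,240),('cocoa',171,206),('salt',425,187),('bluejar',236,138),('covc',258,255),('bayap',302,247),('spoonhead',161,270),('spoonend',168,320),('c1',237,237),('c2',245,277),('c3',319,226),('c4',325,267)]:
            print(nm,P[v,u].round(1))
E
python3 m.py
python3 - <<'E'
import cv2
a=cv2.imread('pics/top0.png')[190:330,190:450]; b=cv2.imread('pics/side0.png')[180:400,200:460]
cv2.imwrite('pics/c.png',cv2.resize(a,None,fx=3,fy=3,interpolation=cv2.INTER_CUBIC))
E
```

```text
top red 181 [ 468.5 -362.7] [86.2 16.3] 6.1 z [13.7 18.7 22.6] mean [ 469.2 -362.2   18.4]
top blue 981 [579.6  83.1] [102.9 100.7] 3.97 z [43.6 47.7 52.1] mean [580.7  83.7  47.7]
top orange 463 [707.5   2.3] [999.8 298.5] 82.47 z [51.6 57.7 64. ] mean [657.9  47.9  57.8]
top teal 320 [ 451.6 -212.8] [ 18.  142.9] 13.74 z [ 7.1 15.9 22.2] mean [ 451.4 -213.    15.1]
blade [ 543.6 -354.3    8. ]
tipend [ 562.8 -350.8   11.6]
redend [ 426.  -369.9   13.4]
joint [ 508.7 -359.2   14.7]
can [463.2 -24.   77.3]
pres [461.9 195.6 128.1]
spice [ 584.8 -175.4   83.4]
cocoa [707.8 284.8 140.2]
salt [ 695.6 -363.5  128.3]
bluejar [872.1 107.6 144.1]
covc [577.6  83.2  49.2]
bayap [585.7 -34.6  57.6]
spoonhead [572.3 361.   -1.9]
spoonend [431.8 341.9  17. ]
c1 [632.3 135.8  47.1]
c2 [524.5 123.4  36.9]
c3 [640.5 -84.7  45.2]
c4 [536.9 -90.4  -7.1]
side red 567 [ 472.2 -362.3] [98.4 17.7] 6.42 z [ 8.  19.4 21.8] mean [ 464.  -365.    17.7]
side blue 772 [580.6  83.1] [107.9 107.1] 0.33 z [46.8 48.7 50.5] mean [580.5  81.7  48.6]
side orange 916 [711.7   1.4] [1006.1  308. ] 84.74 z [52.  59.2 66.2] mean [650.3 -32.9  59.4]
side teal 799 [ 482.3 -148. ] [274.1 110.5] 89.37 z [ 7.9 14.3 21.9] mean [ 449.5 -207.7   15.5]
```

View pics/c.png

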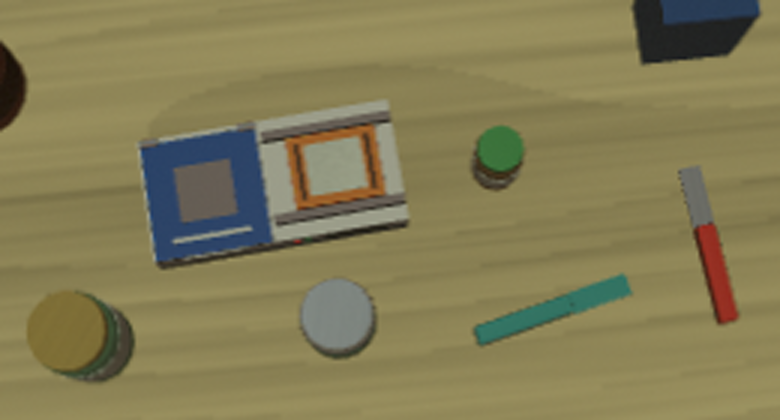

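The crop confirms it: red handle with steel blade, full-image (427,272), blade pointing away from the robot. Next I refine the alarm, pack and lifter poses by intersecting rays with known planes.

```bash
cat > fit.py <<'E'
from h import *
def plane(m,z):
    "world xy of every pixel on plane z"
    P1=cloud(m,np.ones((480,640))); R=np.array(m["R"]); C=-R.T@np.array(m["t"])
    D=P1-C; return (C+D*((z-C[2])/D[...,2])[...,None])[...,:2]
def masks(im):
    H,S,V=cv2.split(cv2.cvtColor(im,cv2.COLOR_RGB2HSV))
    return dict(red=((H<6)|(H>174))&(S>150)&(V>70),blue=(H>100)&(H<125)&(S>120),orange=(H>3)&(H<18)&(S>150))
def rect(m,mask,z,box):
    X=plane(m,z); k=mask&(X[...,0]>box[0])&(X[...,0]<box[1])&(X[...,1]>box[2])&(X[...,1]<box[3])
    k=k.astype(np.uint8); n,L,st,_=cv2.connectedComponentsWithStats(k); k=L==1+np.argmax(st[1:,4])
    c,s,a=cv2.minAreaRect(X[k].astype(np.float32)); 
    return np.round(c,1),np.round(s,1),round(a,2),k.sum()
if __name__=='__main__':
    for n in("top","side"):
        z=np.load('/tmp/'+n+'.npz'); m=r.camera_model(n); M=masks(z['im'])
        R=np.array(m["R"]); print(n,'cam',-R.T@np.array(m["t"]))
        print('cover',rect(m,M['blue'],49,(480,680,0,170)))
        print('pack',rect(m,M['orange'],59,(480,680,-120,60)))
        print('red',rect(m,M['red'],20,(350,600,-420,-300)))
        V=cv2.cvtColor(z['im'],cv2.COLOR_RGB2HSV); X=plane(m,11.5)
        k=(V[...,1]<90)&(X[...,0]>500)&(X[...,0]<590)&(X[...,1]>-385)&(X[...,1]<-320)
        print('blade',rect(m,k,11.5,(500,590,-385,-320)))
    P=np.load('/tmp/side.npz')['P'];Q=np.load('/tmp/top.npz')['P']
    for P in(P,Q):
        k=(P[...,2]>41)&(P[...,2]<66)&(P[...,0]>480)&(P[...,0]<690)&(P[...,1]>-130)&(P[...,1]<170)
        print('housing',cv2.minAreaRect(P[k][:,:2].astype(np.float32)))
    print(r.tip_extent)
E
python3 fit.py
```

```text
top cam [ 325.05460015  -64.98732707 1350.19525521]
cover (array([579.8,  82.9]), array([103.1, 100.4]), 4.13, np.int64(986))
pack (array([591.2, -33.4]), array([64.8, 76.9]), 4.34, np.int64(321))
red (array([ 468.2, -362. ]), array([86.3, 15.3]), 6.22, np.int64(182))
blade (array([ 540.9, -355.2]), array([55.4, 21.6]), 6.13, np.int64(161))
side cam [  26.31571496 -654.19043895  653.26974102]
cover (array([580.3,  83.2]), array([104.9, 103.4]), 3.48, np.int64(776))
pack (array([592.8, -36.6]), array([65.3, 91.1]), 4.2, np.int64(413))
red (array([ 463.7, -366.2]), array([98.2, 21.5]), 6.45, np.int64(581))
blade (array([ 541.3, -354.8]), array([55.5, 20.8]), 4.43, np.int64(251))
housing ((565.8075561523438, 38.15776824951172), (263.4032897949219, 171.2117919921875), 89.9864730834961)
housing ((558.67919921875, 40.069976806640625), (166.81137084960938, 264.2933349609375), 3.6938188076019287)
19.0
```

Lifter origin is about (489,-360.5) at yaw 6°. The bay is about (582.5,83.2) with alarm yaw 4.2°. Picking up the lifter now.

```bash
cat >> h.py <<'E'
B=np.array([582.5,83.2]); PSI=np.radians(4.2)
def RL(a): c,s=np.cos(a),np.sin(a); return np.array([[c,s,0],[s,-c,0],[0,0,-1.]])   # tool x along angle a
def RP(a): c,s=np.cos(a),np.sin(a); return np.array([[-s,c,0],[c,s,0],[0,0,-1.]])   # tool y along angle a
def A(x,y,z):
    c,s=np.cos(PSI),np.sin(PSI); return np.array([B[0]+c*x-s*y,B[1]+s*x+c*y,z])
def st(msg=''):
    s=r.read_state(); print(msg,'t%.1f'%s['time_s'],s['position'].round(1),'w%.1f'%s['width'],'F',s['wrist_force'].round(1),'T',s['ft_torque'].round(2),'g',round(float(s['gripper_force']),1)); return s
E
python3 - <<'E'
from h import *
L=np.array([488.8,-360.5]); R=RL(np.radians(6))
r.grip(45)
r.move_ptp([*L,200],R); st('above')
r.line_to([*L,60]); r.line_to([*L,22.5],feed=60); st('down')
r.grip(10,grasp_force=70); st('grip')
r.line_to([*L,120]); st('up')
im,d,m=snap('side'); save(im[180:480,180:600],'grasp.png'); np.savez('/tmp/g',im=im,P=cloud(m,d))
E
```

```text
above t3.7 [ 489.3 -359.9  200.1] w44.8 F [ 0.3 -0.7  0.6] T [ 0.02  0.01 -0.03] g 0.0
down t5.6 [ 489.  -360.6   22.7] w45.0 F [-0.5 -0.3  0.2] T [-0.03 -0.01  0.02] g 0.0
grip t5.9 [ 489.2 -360.8   23.3] w16.1 F [-0.5  0.4  3.3] T [ 0.02 -0.   -0.08] g 71.1
up t6.7 [ 488.3 -360.1  118.6] w16.2 F [ 0.4  0.3 -1. ] T [-0.04  0.01  0.03] g 70.5
```

View pics/grasp.png

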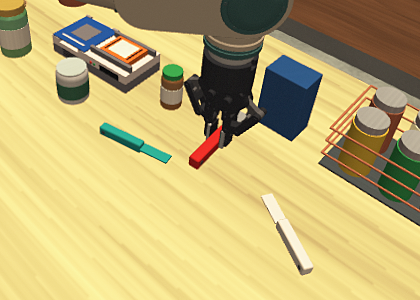

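The red lifter is held between the fingers at crop (212,145), with the blade hidden behind them. I'll stage in front of the notch and measure its tilt there.

```bash
python3 - <<'E'
from h import *; from fit import masks
r.line_to([488.8,-360.5,200]); 
r.move_ptp(A(-165,0,200),RL(PSI)); r.line_to(A(-165,0,90)); s=st('stage')
for n in('top','side'):
    im,d,m=snap(n); P=cloud(m,d); M=masks(im)['red']
    if n=='side': save(cv2.resize(im[140:300,150:400],None,fx=3,fy=3),'stage.png')
    k=M&(P[...,2]>50)&(P[...,2]<130)&(P[...,0]>300)&(P[...,0]<540)&(P[...,1]>0)&(P[...,1]<150)
    X=P[k]; print(n,len(X),X.min(0).round(1),X.max(0).round(1))
    if len(X)>20:
        t=X[X[:,2]>np.percentile(X[:,2],30)]; print('slope z/x',np.polyfit(t[:,0]-418,t[:,2],1).round(3))
    H=cv2.cvtColor(im,cv2.COLOR_RGB2HSV)
    k=(H[...,1]<100)&(P[...,2]>60)&(P[...,2]<110)&(P[...,0]>450)&(P[...,0]<530)&(P[...,1]>50)&(P[...,1]<100)
    X=P[k]; print('blade',len(X)); 
    if len(X)>5: print(X.max(0).round(1),X.mean(0).round(1),np.polyfit(X[:,0]-480,X[:,2],1).round(3),np.polyfit(X[:,0]-480,X[:,1],1).round(3))
E
```

```text
stage t10.0 [418.6  71.   90.9] w16.2 F [-0.2 -0.5 -0.2] T [ 0.01  0.   -0.04] g 70.4
top 92 [354.8  57.   80.9] [390.2  74.4  92.5]
slope z/x [1.0000e-03 8.7548e+01]
blade 0
side 329 [353.8  33.5  71.5] [441.7  78.9 118.7]
slope z/x [3.2000e-02 8.7423e+01]
blade 142
[501.1  85.2  82.5] [475.1  73.2  78.8] [2.0000e-03 7.8852e+01] [3.2000e-02 7.3324e+01]
```

View pics/stage.png

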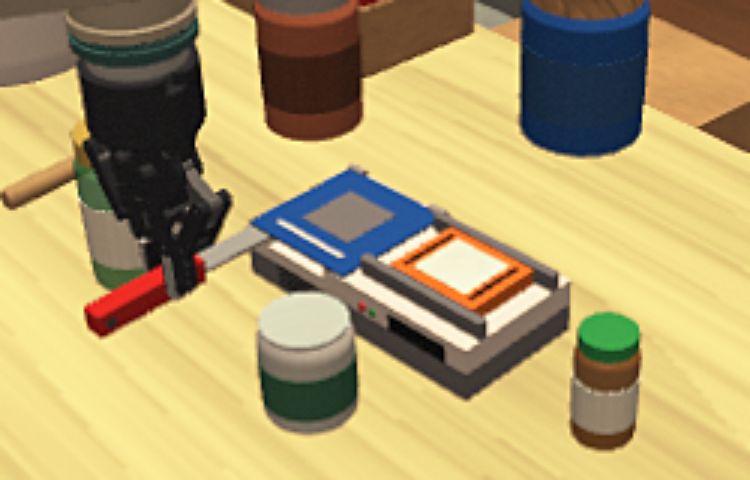

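The blade is level and aimed at the notch under the blue cover, with its top at z≈79 for TCP 91. Insert and lift.

```bash
python3 - <<'E'
from h import *
r.line_to(A(-165,0,53)); st('low')
for x in(-145,-136,-130,-125): 
    r.line_to(A(x,0,53),feed=50); s=st(x)
    if s['wrist_force'][0]<-8: print('blocked'); break
else:
    rad=95; 
    for th in range(4,41,6):
        t=np.radians(th); r.line_to(A(50-rad*np.cos(t)-80,0,45+rad*np.sin(t)+11.5-1),feed=60); 
    st('40deg')
im,d,m=snap('side'); save(cv2.resize(im[140:300,150:400],None,fx=3,fy=3),'lift.png')
E
```

```text
low t10.5 [418.   71.1  53.3] w16.2 F [ 1.2  0.4 -0.4] T [-0.   -0.05  0.04] g 70.4
-145 t11.0 [437.9  72.6  52.9] w16.4 F [-0.5 -0.6 -0.6] T [ 0.01 -0.02 -0.01] g 70.4
-136 t11.3 [447.1  73.2  53. ] w16.3 F [ 0.3  0.1 -0.7] T [-0.04 -0.01  0.05] g 70.4
-130 t11.6 [453.1  73.7  53. ] w16.4 F [ 0.2 -0.6 -0.1] T [-0.02 -0.01  0.05] g 70.4
-125 t11.9 [458.1  74.1  53. ] w16.2 F [-0.2  0.8 -0.6] T [ 0.    0.08 -0.02] g 70.4
40deg t14.1 [480.5  75.7 117.1] w16.4 F [ 0.8  0.  -0.6] T [-0.02 -0.02  0.06] g 70.4
```

View pics/lift.png

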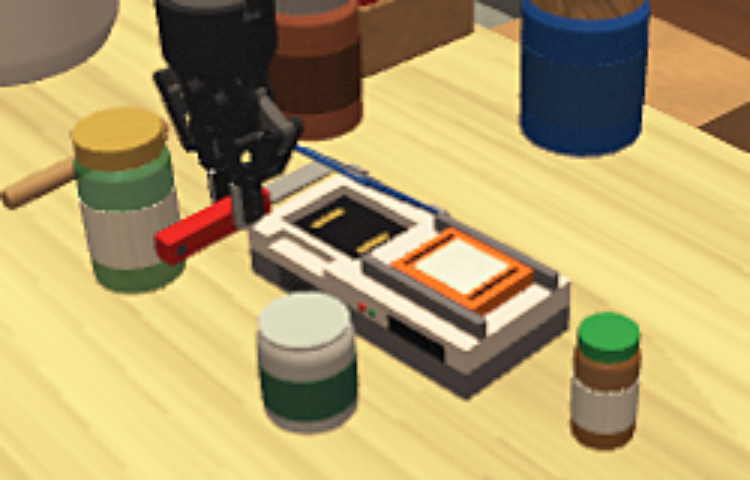

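The cover is up about 40° on the blade and the bay is visible. Continuing round, then laying the lifter back.

```bash
python3 - <<'E'
from h import *
rad=95
def p(th): t=np.radians(th); return A(50-rad*np.cos(t)-80,0,45+rad*np.sin(t)+11.5)
for th in range(46,119,6): r.line_to(p(th),feed=80)
st('118')
for th in(119.5,121,122.5,124):
    r.line_to(p(th),feed=20); r.sleep(.1); s=st(th)
    if s['wrist_force'][0]<-6: break
q=s['position'].copy(); r.line_to(q-np.array([40,3,0])); r.line_to(A(-110,0,200),feed=250)
L=[488.8,-360.5]; R=RL(np.radians(6))
r.move_ptp([*L,200],R); r.line_to([*L,60]); r.line_to([*L,23.2],feed=50); st('down')
r.grip(45); r.line_to([*L,150]); st('released')
for n in('side','top'):
    im,d,m=snap(n); np.savez('/tmp/'+n,im=im,P=cloud(m,d)); 
    if n=='side': save(im,'after.png')
E
python3 fit.py | grep -v hous
```

```text
118 t17.7 [596.9  84.2 140.1] w16.5 F [ 0.8 -0.5 -0.6] T [-0.03 -0.02 -0.04] g 70.5
119.5 t18.1 [599.2  84.4 139.3] w15.8 F [ 0.1 -0.1 -0.7] T [ 0.07  0.03 -0.04] g 70.5
121 t18.4 [600.7  84.5 138.2] w16.1 F [-6.8 -0.7  2.4] T [-0.14  0.88 -0.01] g 71.0
down t23.0 [ 488.8 -360.6   23.3] w16.7 F [-2.5  2.1  3.7] T [0.1  0.33 0.01] g 71.0
released t24.4 [ 488.3 -360.1  148.6] w45.0 F [ 0.7  0.6 -0.5] T [-0.01 -0.03  0.  ] g 0.0
top cam [ 325.05460015  -64.98732707 1350.19525521]
cover (array([655.8,  93.2]), array([106.7,  48. ]), 89.97, np.int64(597))
pack (array([591.1, -33. ]), array([64.8, 76.1]), 4.21, np.int64(316))
red (array([ 483. , -362.8]), array([10.9, 10.7]), 81.98, np.int64(18))
blade (array([ 534.1, -358.3]), array([53.2, 68. ]), 89.74, np.int64(346))
side cam [  26.31571496 -654.19043895  653.26974102]
cover (array([656.1, 105.7]), array([128.1,  47.8]), 89.93, np.int64(444))
pack (array([592.8, -36.6]), array([65.3, 91.1]), 4.2, np.int64(414))
red (array([ 463.5, -366.9]), array([97.7, 21.6]), 5.72, np.int64(585))
blade (array([ 541.1, -355.7]), array([55.4, 21. ]), 6.0, np.int64(256))
19.0
```

View pics/after.png

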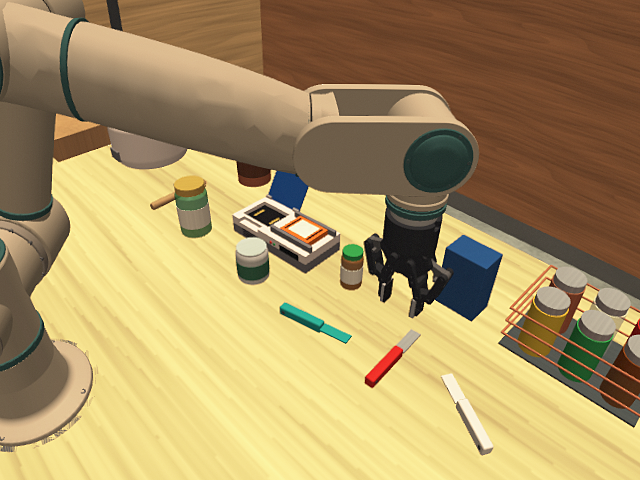

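The side view shows the cover leaning back at (290,190), the red lifter flat at (392,358) and the bystanders where they were. Now the pack slide.

```bash
python3 - <<'E'
from h import *
r.grip(0); R=RP(PSI)
r.move_ptp(A(0,-184,180),R); r.line_to(A(0,-184,66)); st('behind')
r.line_to(A(0,-170,66),feed=60); r.line_to(A(0,-100,66),feed=60); st()
for y in(-80,-65,-58,-55,-53,-51.5,-50):
    r.line_to(A(0,y,66),feed=25); s=st(y)
    if s['wrist_force'][1]<-10: break
r.line_to(A(0,y-12,66)); r.line_to(A(0,-90,180)); r.line_to(A(-40,-200,200),feed=250)
for n in('side','top'):
    im,d,m=snap(n); P=cloud(m,d); np.savez('/tmp/'+n,im=im,P=P)
    if n=='side': save(cv2.resize(im[150:290,210:370],None,fx=4,fy=4),'pk.png')
from fit import masks
for n in('side','top'):
    z=np.load('/tmp/'+n+'.npz'); P=z['P']; k=masks(z['im'])['orange']&(P[...,2]>30)&(P[...,2]<75)&(P[...,0]>530)&(P[...,0]<640)&(P[...,1]>-20)&(P[...,1]<150)
    X=P[k]; D=X[:,:2]-B; c,s=np.cos(PSI),np.sin(PSI); ax=c*D[:,0]+s*D[:,1]; ay=-s*D[:,0]+c*D[:,1]
    if len(X)>20: print(n,len(X),'x',np.percentile(ax,[1,99]).round(1),'y',np.percentile(ay,[1,99]).round(1),'plane',np.linalg.lstsq(np.c_[ax,ay,np.ones(len(X))],X[:,2],rcond=None)[0].round(3))
E
```

```text
behind t27.0 [ 596.6 -100.7   67.2] w-0.2 F [ 0.7 -0.8  0.1] T [ 0.03 -0.05  0.  ] g 0.0
 t28.7 [589.8 -16.7  66. ] w0.2 F [-0.5 -0.5 -0.8] T [0.02 0.01 0.  ] g 0.0
-80 t29.7 [588.3   3.5  65.9] w0.2 F [-0.1  0.1 -0.8] T [-0.06 -0.   -0.03] g 0.0
-65 t30.4 [587.3  18.4  66. ] w-0.1 F [ 0.6 -0.1 -0.5] T [ 0.01 -0.01 -0.01] g 0.0
-58 t30.8 [586.7  25.6  66. ] w0.0 F [-0.4 -0.4  0.3] T [ 0. -0.  0.] g 0.0
-55 t31.1 [586.5  28.5  66. ] w-0.2 F [-0.1  0.  -0.1] T [-0.01 -0.    0.  ] g 0.0
-53 t31.4 [586.4  30.5  66. ] w0.0 F [ 0.1 -0.6 -0.4] T [0.02 0.07 0.01] g 0.0
-51.5 t31.6 [586.2  31.9  66. ] w0.1 F [-0.7 -0.6 -0. ] T [-0.01  0.05 -0.01] g 0.0
-50 t31.9 [586.2  33.4  66. ] w-0.0 F [-0.2 -0.1 -0.5] T [-0.01  0.03 -0.  ] g 0.0
side 331 x [-31.4  33.9] y [-40.   40.1] plane [-0.0000e+00  8.0000e-03  4.9163e+01]
top 341 x [-31.6  31.4] y [-39.8  39.5] plane [ 1.0000e-02 -1.1000e-02  4.8313e+01]
```

View pics/pk.png

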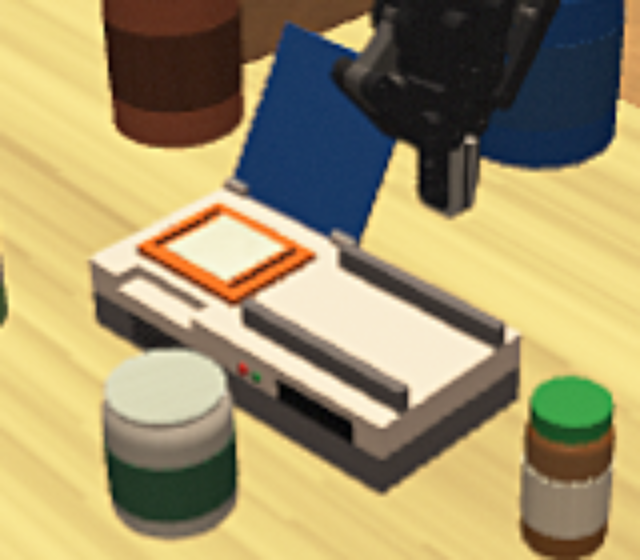

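The pack has dropped into the bay, level and about 5 mm proud. I'll press it at the centre.

```bash
python3 - <<'E'
from h import *
r.line_to(A(-5,-90,180),feed=250); r.line_to(A(-3,0,110),feed=150); r.line_to(A(-3,0,73),feed=60)
for z in np.arange(71,60,-.7):
    r.line_to(A(-3,0,z),feed=10); s=st(round(z,1))
    if s['wrist_force'][2]>24: break
r.line_to(A(-3,0,110),feed=80); r.line_to(A(-40,-200,200),feed=250); st('away')
for n in('side','top'):
    im,d,m=snap(n); P=cloud(m,d); np.savez('/tmp/'+n,im=im,P=P)
    if n=='side': save(im,'fin.png')
from fit import masks
for n in('side','top'):
    z=np.load('/tmp/'+n+'.npz'); P=z['P']; D=P[...,:2]-B; c,s=np.cos(PSI),np.sin(PSI); ax=c*D[...,0]+s*D[...,1]; ay=-s*D[...,0]+c*D[...,1]
    k=masks(z['im'])['orange']&(abs(P[...,2]-45)<15)&(abs(ax)<45)&(abs(ay)<50)
    print(n,k.sum(),'plane',np.linalg.lstsq(np.c_[ax[k],ay[k],np.ones(k.sum())],P[k][:,2],rcond=None)[0].round(3),'deck',np.median(P[...,2][(abs(ax)<25)&(ay<-55)&(ay>-150)]).round(1))
E
```

```text
71.0 t36.4 [579.5  83.   71.1] w-0.1 F [-0.  -0.9 -0.4] T [-0.01  0.   -0.03] g 0.0
70.3 t36.7 [579.5  82.9  70.3] w0.0 F [-0.4 -0.4 -0.4] T [-0.    0.05  0.02] g 0.0
69.6 t36.9 [579.5  83.   69.5] w0.1 F [-0.6  0.2 -0. ] T [-0.01 -0.04 -0.05] g 0.0
68.9 t37.2 [579.6  83.   69. ] w0.3 F [0.4 0.8 1. ] T [-0.   -0.05 -0.03] g 0.2
68.2 t37.4 [579.6  83.   68.7] w-0.2 F [-2.4 -0.9  4.8] T [-0.04  0.43 -0.03] g 2.6
67.5 t37.7 [579.6  83.   68.1] w0.1 F [-4.  -0.6  5.5] T [-0.06  0.4   0.02] g 2.8
66.8 t37.9 [579.7  83.   67.4] w-0.1 F [-2.7 -0.7  5. ] T [-0.06  0.44 -0.02] g 2.9
66.1 t38.2 [579.6  83.   66.7] w0.4 F [-2.4 -1.3  5.3] T [0.01 0.42 0.05] g 2.9
65.4 t38.4 [579.6  83.   66. ] w-0.0 F [-2.  -0.7  5.6] T [-0.08  0.43 -0.01] g 2.9
64.7 t38.7 [579.6  83.   65.3] w0.2 F [-3.1  0.6  6.8] T [-0.06  0.45 -0.04] g 2.9
64.0 t38.9 [579.6  83.   64.6] w0.2 F [-2.3  0.2  5.7] T [-0.03  0.42 -0.03] g 2.9
63.3 t39.2 [579.7  83.   64.1] w0.2 F [-3.  -0.8  6.1] T [-0.03  0.51  0.02] g 3.3
62.6 t39.4 [579.7  83.   64. ] w-0.0 F [-5.5 -0.1 10.3] T [-0.11  0.92  0.02] g 5.2
61.9 t39.7 [579.8  83.   63.9] w0.3 F [-7.9 -1.  13.9] T [-0.13  1.3   0.02] g 7.2
61.2 t39.9 [579.8  83.   63.9] w-0.2 F [-9.6 -1.1 18.4] T [-0.19  1.72  0.01] g 9.2
60.5 t40.2 [579.8  83.   63.9] w0.2 F [-12.6  -1.1  21.6] T [-0.25  2.06  0.01] g 11.1
away t42.0 [ 557.  -118.2  199.1] w0.1 F [0.  0.5 0.1] T [ 0.02  0.03 -0.  ] g 0.0
side 277 plane [-4.0000e-03 -2.0000e-03  4.4521e+01] deck 44.6
top 323 plane [-1.1000e-02 -3.0000e-03  4.3286e+01] deck 44.5
```

View pics/fin.png

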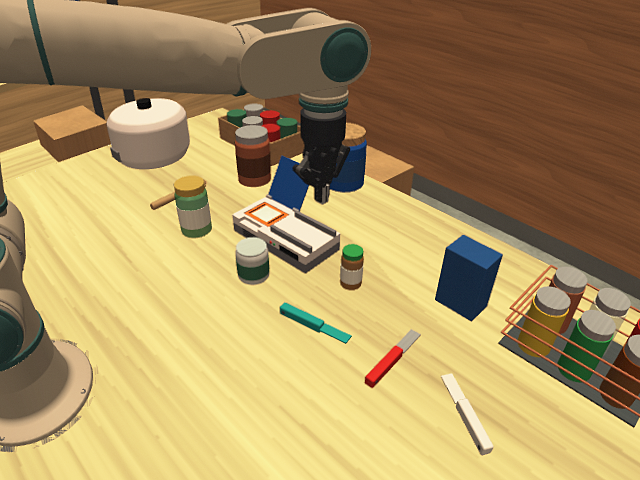

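The pack bottomed out with its top level with the deck (44.5 mm). The cover is open at (288,180), the lifter lies at (392,358) and the bystanders have not moved.

```bash
python3 -c "
from station import r
r.sleep(.3); print(r.hand_in())"
```

```text
the job is handed in; nothing more can be done
None
```

The job is handed in at about 42 s on the robot's clock: the cover is open against its stop, the pack is pressed flush with the deck, the lifter is lying on the table, and the pantry goods look undisturbed in the final picture.

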